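# Make the van's rack shelf ready for the road

### The arm

A 6-joint arm with a two-finger parallel gripper is mounted at the origin on the work surface. World frame = base frame: x ahead of the robot, y to its left, z up, the work surface at z = 0. Lengths are in mm, angles in rad, forces in N, time in s.
With the tool pointing down it reaches from about 350 to 1000 mm from the base axis. Payload 7.1 kg.
Tool frame: the origin (TCP) lies on the mounting face of the last link; the fingertips stand 173 mm ahead of it and the grasp point (between the pads) lies 155 mm ahead of it (robot.nose_length is the z of the fingertips in the tool frame, in mm); z points along the fingers, y is the line along which they close (so a half turn about z gives the same grasp; the last joint's range is limited). The gripper opens to 85 mm and grips with 20 to 120 N. Pads are 22 mm wide; open, the fingers measure 114 mm over their backs; the gripper's body (76 mm by 85 mm) begins 54 mm behind the grasp point. The pads swing forward as they close: fully open they stand 13 mm farther back than shut.
Start: joints at [1.188, 0.423, 1.63, -0, 1.089, -0.019], TCP at [222.361, 584.091, 404.719] pointing down, gripper open.
Joint ranges: [-3, 3], [-0.9, 2.11], [0.09, 2.58], [-1.31, 4.45], [0.11, 2.69], [-2.54, 2.54]. Speed limits (rad/s): [2.39, 2.39, 3.01, 3.14, 3.14, 3.14].

### API

Orientations are given as [roll, pitch, yaw] about the fixed x, y, z axes, in that order (R = Rz(yaw) Ry(pitch) Rx(roll)).
In Python, from cell import robot gives the robot as it stands. The module is installed in compiled form; this text tells all that it offers.
- The arm moves only by the shell command python3 -m jog 'ROWS' [OPENING]. ROWS is JSON, a list of rows, each a list of 6 numbers: the shift along the tool's x, y, z in mm, then the turn, a rotation vector about the tool's x, y, z in degrees. In form: [[dx, dy, dz, ax, ay, az], ...]. A call has 1 to 10 rows; each row shifts and turns the commanded pose from where the row before left it, along the tool's axes as they then stand; what a row does not reach is not made up. A row lasts 1/10 s, in which the tool goes at most 50 mm and 8.59 degrees, less where a joint would pass 70% of its speed; a pose out of reach is approached as far as the arm can. A call with a gripper value outside its range is refused whole. OPENING is the opening, from -1 (shut) to 1 (fully open), so that 0 is half open, set as the call begins (- or left out, the last holds). The fingers move at their own pace and stop on an object; the grip force is fixed at half the most. Time passes only in rows, so rows that do not move let the fingers close. It gives the time, the measured TCP pose, the force, the opening and the grip force at its end, in the units of the state.
- robot.state(): the state, without advancing time (a new reading comes with each control period).
- robot.grab_frame(name): name is "scene" or "top"; returns a dict with "img" (400x640x3 uint8, blue, green, red), "camera_matrix" (3x3 intrinsics, pixels), "k1" (the pictures are not rectified: a ray, as slopes to the right and down, at radius r is drawn at 1 + k1 r^2 times it, then the intrinsics apply), "R" (3x3) and "t" (3): a world point X has camera coordinates R X + t. Camera axes: x right, y down, z forward; pixel columns grow to the right and rows downward; lengths in mm; the calibration is good to about 2 mm. A picture is of the moment at which its call begins. There is no depth.
- robot.hand_in(): hands the job in; it is judged then, once.
Trained networks look in a picture, given as the dict that the camera call returned (one of the last four; its "shot" number tells which), for a name from the list of things; names that differ only in an ending like _2 or _b are one class to them, and where a whole thing is asked for, a point or a joint stands for the part that bears it (a point fixed in the world has none). Each returns a list of dicts, best first, with "score" (0 to 1); they miss things now and then, are a little off and sometimes report something else, mostly with a low value. They report only what shows in the picture. A call takes as long as a camera call. They do not tell look-alikes from the thing itself.
- robot.search_frame(picture, label): "box" ([left, top, width, height] in pixels, round what is visible of it).
- robot.cut_out(picture, label): "pixels" (400x640 bool, what is visible of it) and "box" ([left, top, width, height] in pixels, round what is visible of it).
- robot.spot_point(picture, label): "centre" ([column, row] in pixels: a listed point, or the origin of a listed thing).
The state is a dict: "t": time; "joint_pos": joint angles; "dq": joint speeds; "effort": joint torques, N m; "tool_pos": TCP position; "orientation": TCP orientation; "contact_force": force on the tool from outside, world axes, zero at the start; "ft_torque": the same for the moment, N m; "width": finger opening in mm; "grip_force": force on a finger pad.
Only numpy, scipy, OpenCV 4.12 (cv2) and the standard library are available. Lean on these libraries where they do the work, as an engineer would, in place of code of your own. Each camera call takes 0.05 s, during which the arm holds its last target. There are 200 camera calls.

### The job

Make the shelf ready for the road: lay every lens support tube across the two rails of the black V cradle, one to a groove and centred between the rails, so that it is cradled and cannot roll, and put the brass screw adapter and the loose cream switch knob into the blue spares case and shut its lid. Only when all that is stowed, turn the shock meter's reset knob back to its zero stop so that the peak pointer starts from zero. Leave the other things on the shelf where they are.

Things in the scene. Friction and masses are not known exactly. Their poses are not given: they have to be found in the camera images.
- cradle: fixed V cradle, black on a silver base plate, 110 x 280 x 53 mm; origin at the centre of its underside, z up. Two saw-tooth rails along y (12 mm thick, at x = -40 and +40 mm; 68 mm clear between them; base plate top at 8 mm) with five 90-degree V-grooves at y = -108, -54, 0, 54, 108 mm, each 36 mm wide at its lips (53 mm up), bottom 35 mm up
- cradle_mid (a point): where the middle of a tube comes to rest in the cradle's middle groove: midway between the rails, 52 mm above the shelf; axes as the cradle's. A tube lies along the x axis across both rails, its nuts outside them. One tube to a groove, any groove; the others lie 54 mm apart along y
- tube0_mid (a point): lens support tube: round aluminium, 24 mm diameter, 144 mm long over a dark hexagonal nut (30 mm across flats, 14 mm long) at each end, about 140 g; lies on the shelf on its nuts. The point is the tube's centre (15 mm up when on the shelf), x along the tube. Three to five tubes are present; an absent one has no pose
- tube1_mid (a point): lens support tube: round aluminium, 24 mm diameter, 144 mm long over a dark hexagonal nut (30 mm across flats, 14 mm long) at each end, about 140 g; lies on the shelf on its nuts. The point is the tube's centre (15 mm up when on the shelf), x along the tube. Three to five tubes are present; an absent one has no pose
- tube2_mid (a point): lens support tube: round aluminium, 24 mm diameter, 144 mm long over a dark hexagonal nut (30 mm across flats, 14 mm long) at each end, about 140 g; lies on the shelf on its nuts. The point is the tube's centre (15 mm up when on the shelf), x along the tube. Three to five tubes are present; an absent one has no pose
- tube3_mid (a point): lens support tube: round aluminium, 24 mm diameter, 144 mm long over a dark hexagonal nut (30 mm across flats, 14 mm long) at each end, about 140 g; lies on the shelf on its nuts. The point is the tube's centre (15 mm up when on the shelf), x along the tube. Three to five tubes are present; an absent one has no pose
- tube4_mid (a point): lens support tube: round aluminium, 24 mm diameter, 144 mm long over a dark hexagonal nut (30 mm across flats, 14 mm long) at each end, about 140 g; lies on the shelf on its nuts. The point is the tube's centre (15 mm up when on the shelf), x along the tube. Three to five tubes are present; an absent one has no pose
- adapter_mid (a point): brass mounting screw adapter, stepped: foot 22 mm across and 12 mm high, stem 16 mm across, 34 mm high in all, 60 g, standing on the shelf; the point is its centre, z along its axis. Goes into the spares case
- bakelite_knob_mid (a point): loose cream bakelite switch knob, stepped and round: foot 30 mm across and 6 mm high, 24 mm across above, 20 mm high in all, 30 g, on the shelf; the point is its centre, z along its axis. Goes into the spares case
- case_in (a point): centre of the spares case's inner floor, 4 to 5 mm above the shelf; x away from the robot towards the hinge, y along the hinge. The inside is 112 x 162 mm, open at the top while the lid is up, walls 4 mm thick, rim 70 mm above the shelf
- lid (a joint): lid of the blue spares case, on a friction hinge that stays where it is left: 0 shut, grows as it opens (rad), starts at 1.5 to 1.75 (about upright). A push of about 2 N at its free edge moves it
- lid_hinge (a point): middle of the lid's hinge line, on the fixed blue case's far rim, 70 mm above the shelf; the case (120 x 170 x 70 mm) lies between it and the robot side. The frame turns with the lid: -x runs along the lid to the free edge 120 mm away, y along the hinge, z out of the lid's outer face (upper when shut), which lies 8 mm from the hinge line
- lid_edge (a point): middle of the lid's free edge, on its outer face; 170 mm wide lid
- peak_knob (a joint): reset knob with the peak pointer, on top of the fixed grey shock meter (130 x 130 x 50 mm). 0 at the zero stop (a hard stop), grows clockwise seen from above (rad); starts at 1.3 to 2.6. To reset, turn it anticlockwise. It stays where it is left; friction about 0.04 N m
- peak_knob_grip (a point): on the knob's axis, 79 mm above the shelf, at the height to grip. The frame turns with the knob: its x axis lies along the upright grip bar (cream, 44 mm long, 14 mm thick, from 60 to 90 mm above the shelf), pinch it along y; the pointer is on the -x side
- bubble_level: small round bubble level, 28 mm across, 12 mm high, beside the cradle; origin under its centre; a bystander
- collar: loose steel collar, 28 mm across, 12 mm high, beside the cradle; origin under its centre; a bystander
- tripod_plate: black quick-release tripod plate, 75 x 45 x 16 mm; origin under its centre; a bystander
- lens_hood: silver metal lens hood, open ring 88 mm across and 35 mm high; origin under its centre; a bystander
- tape_roll: roll of black tape, 100 mm across, 25 mm high; origin under its centre; a bystander
- battery: grey battery block, 70 x 100 x 45 mm; origin under its centre; a bystander
Things that resemble listed ones, but are neither listed nor needed, are in the scene too. Of the things that look like the part that bears case_in, the smaller one is meant.

How it is judged (in metres and radians):
On the way, in this order (a step that is already met when the one before it is completed fails the run):
1. all the tubes lie cradled in the V-grooves, both spares are in the case and it is shut (z of tube0_mid in the frame of cradle between 0.049 and 0.0555 m and x of tube0_mid in the frame of cradle between -0.012 and 0.012 m and y of tube0_mid in the frame of cradle between -0.13 and 0.13 m and angle between the x axis of each of tube0_mid, tube1_mid, tube2_mid, tube3_mid, tube4_mid and the x axis of cradle, either way round below 0.08 rad and z of tube1_mid in the frame of cradle between 0.049 and 0.0555 m and x of tube1_mid in the frame of cradle between -0.012 and 0.012 m and y of tube1_mid in the frame of cradle between -0.13 and 0.13 m and z of tube2_mid in the frame of cradle between 0.049 and 0.0555 m and x of tube2_mid in the frame of cradle between -0.012 and 0.012 m and y of tube2_mid in the frame of cradle between -0.13 and 0.13 m and z of tube3_mid in the frame of cradle between 0.049 and 0.0555 m and x of tube3_mid in the frame of cradle between -0.012 and 0.012 m and y of tube3_mid in the frame of cradle between -0.13 and 0.13 m and z of tube4_mid in the frame of cradle between 0.049 and 0.0555 m and x of tube4_mid in the frame of cradle between -0.012 and 0.012 m and y of tube4_mid in the frame of cradle between -0.13 and 0.13 m and x of adapter_mid in the frame of case_in between -0.056 and 0.056 m and y of adapter_mid in the frame of case_in between -0.081 and 0.081 m and z of adapter_mid in the frame of case_in between -0.002 and 0.045 m and x of bakelite_knob_mid in the frame of case_in between -0.056 and 0.056 m and y of bakelite_knob_mid in the frame of case_in between -0.081 and 0.081 m and z of bakelite_knob_mid in the frame of case_in between -0.002 and 0.045 m and value of joint lid below 0.06 rad), for 0.2 s.
2. then the reset knob is turned back to its zero stop (value of joint peak_knob below 0.08 rad), for 0.2 s.
At the end, for the whole second after the job is handed in: Every tube present rests in a groove (axis 49 to 55.5 mm up, within 0.08 rad of the groove, middle within 12 mm of midway between the rails), still; adapter and loose knob in the case, below its rim; lid within 0.06 rad of shut; reset knob within 0.08 rad of its stop (all of step 1 and linear speed of each of tube0, tube1, tube2, tube3, tube4 below 0.02 m/s and value of joint peak_knob below 0.08 rad); the robot touches nothing.
It fails at once if a bystander is shifted by more than 5 cm (distance of any of bubble_level, collar, tripod_plate, lens_hood, tape_roll, battery from where it was at the start of the episode above 0.05 m).
Of tube0, tube1, tube2, tube3, tube4 only 3 to 5 are there at a start; the rules pass over those that are not, and their reading is None.
At some moment in a run one of tube0, tube1, tube2, tube3, tube4 may be knocked a few centimetres aside while the robot is not near it.
Once in a run the grip may slacken for a moment while it holds something.
It also fails if it takes over 210 s, if anything falls off the work surface, if the arm or the gripper's body presses on something with over 40 N, if the wrist force passes 120 N, or if a joint passes its speed limit or range.

## Working session

There is one attempt and no reset: what is moved stays moved. The work goes in short steps, Python scripts to look and compute and a shell command to move; the robot and the scene stay as the last step left them, time stands still between calls to the robot, and variables do not carry over. Pictures are saved under pics/ and viewed, at most 14 in all, crops included, and the job is handed in when it is done.

```bash
mkdir -p pics
cat > h.py <<'E'
import numpy as np, cv2, json
from cell import robot
from scipy.spatial.transform import Rotation as Ro
def ray(f,px):
    K=np.array(f["camera_matrix"],float);R=np.array(f["R"]);t=np.array(f["t"]).ravel()
    d=cv2.undistortPoints(np.array([[px]],float),K,np.array([f["k1"],0,0,0.]))[0,0]
    return -R.T@t, R.T@np.array([d[0],d[1],1.])
def at(f,px,z):
    c,d=ray(f,px); return c+d*(z-c[2])/d[2]
def proj(f,X):
    K=np.array(f["camera_matrix"],float);R=np.array(f["R"]);t=np.array(f["t"]).ravel()
    return cv2.projectPoints(np.array(X,float).reshape(-1,1,3),cv2.Rodrigues(R)[0],t,K,np.array([f["k1"],0,0,0.]))[0][:,0]
def tri(f1,p1,f2,p2):
    a,d=ray(f1,p1);b,e=ray(f2,p2);d/=np.linalg.norm(d);e/=np.linalg.norm(e)
    s=np.linalg.lstsq(np.c_[d,-e],b-a,rcond=None)[0]
    return (a+s[0]*d+b+s[1]*e)/2, np.linalg.norm(a+s[0]*d-b-s[1]*e)
E
cat > a.py <<'E'
from h import *
fs={n:robot.grab_frame(n) for n in("top","scene")}
for n,f in fs.items():
    cv2.imwrite(f"pics/{n}0.png",f["img"])
    print(n,np.round(-np.array(f["R"]).T@np.array(f["t"]).ravel()))
Z=dict(cradle=0,cradle_mid=52,tube0_mid=15,adapter_mid=17,bakelite_knob_mid=10,case_in=5,lid_hinge=70,lid_edge=190,peak_knob_grip=79,bubble_level=0,collar=0,tripod_plate=0,lens_hood=0,tape_roll=0,battery=0)
for l,z in Z.items():
  for n,f in fs.items():
    for r in robot.spot_point(f,l):
        print(l,n,round(r["score"],2),np.round(r["centre"]),np.round(at(f,r["centre"],z)[:2]))
E
python3 a.py
```

```text
top [ 469.   70. 1221.]
scene [1310. -220.  751.]
cradle top 0.98 [340. 168.] [628.  -1.]
cradle scene 0.8 [316. 259.] [630.   4.]
cradle_mid top 0.89 [344. 168.] [622.  -7.]
cradle_mid scene 0.79 [314. 242.] [615.   6.]
cradle_mid scene 0.41 [290. 311.] [ 805. -119.]
tube0_mid top 0.84 [398. 234.] [ 417. -181.]
tube0_mid scene 0.64 [236. 219.] [ 401. -173.]
adapter_mid top 0.46 [436. 258.] [ 344. -299.]
adapter_mid scene 0.56 [320. 203.] [420.  93.]
adapter_mid scene 0.48 [223. 311.] [ 725. -261.]
adapter_mid scene 0.38 [198. 216.] [ 346. -281.]
adapter_mid scene 0.19 [314. 245.] [592.  11.]
bakelite_knob_mid top 0.65 [252. 254.] [355. 281.]
bakelite_knob_mid top 0.58 [395. 164.] [ 643. -174.]
bakelite_knob_mid scene 0.48 [366. 184.] [372. 276.]
case_in top 0.86 [234. 206.] [505. 341.]
case_in scene 0.81 [404. 204.] [509. 344.]
case_in scene 0.74 [227. 309.] [ 713. -251.]
lid_hinge top 0.84 [186. 264.] [330. 469.]
lid_hinge top 0.71 [228. 184.] [570. 345.]
lid_hinge scene 0.74 [412. 155.] [344. 460.]
lid_hinge scene 0.66 [415. 200.] [573. 336.]
lid_edge top 0.93 [216. 178.] [577. 34
[... 577 characters left out ...]
 0.6 [244. 284.] [ 646. -197.]
collar scene 0.17 [291. 212.] [413.  -4.]
tripod_plate top 0.87 [423. 147.] [ 697. -267.]
tripod_plate scene 0.97 [226. 306.] [ 701. -252.]
lens_hood top 0.52 [311. 128.] [761.  95.]
lens_hood scene 0.96 [371. 288.] [771.  99.]
lens_hood scene 0.64 [194. 214.] [ 313. -292.]
lens_hood scene 0.48 [235. 220.] [ 387. -175.]
tape_roll top 0.67 [377. 131.] [ 750. -119.]
tape_roll scene 0.88 [289. 310.] [ 763. -112.]
battery top 0.88 [261. 142.] [715. 255.]
battery top 0.34 [315. 232.] [425.  82.]
battery scene 0.82 [414. 255.] [711. 259.]
battery scene 0.73 [313. 249.] [592.   8.]
battery scene 0.34 [235. 219.] [ 383. -175.]
battery scene 0.31 [293. 215.] [427.  -0.]
```

View pics/top0.png

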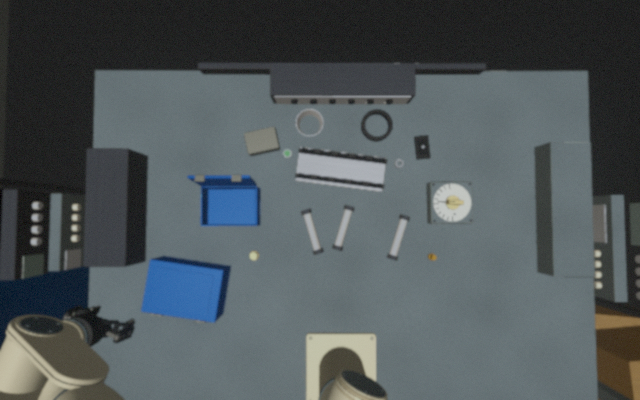

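View pics/scene0.png

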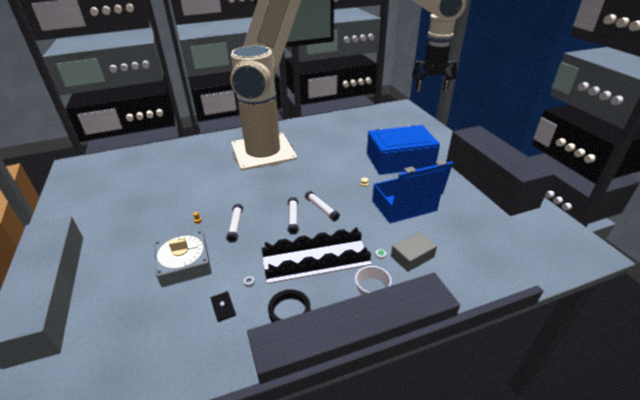

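The top view shows:
- three tubes at about (312,231), (344,228) and (399,237)
- the adapter at (432,257) and the cream knob at (253,256)
- the small open case at (231,207) and the cradle at (341,169)
- the meter at (452,202)

Look-alikes:
- **Case:** the large shut blue case at (185,290) is bigger, so I choose the small open one at (231,207).
- **Cream knob:** the collar at (399,163) and bubble level at (287,153) look similar. I choose the cream one at (253,256).
- **Adapter:** only one candidate, brass, at (432,257).

```bash
cat > b.py <<'E'
from h import *
fs={n:robot.grab_frame(n) for n in("top","scene")}
ft,fc=fs["top"],fs["scene"]
for n,f in fs.items():
  for l in("tube0_mid","tube1_mid","tube2_mid"):
    for r in robot.cut_out(f,l):
      ys,xs=np.nonzero(r["pixels"])
      if r["score"]<.3 or len(xs)<20: continue
      P=np.array([at(f,(x,y),17)[:2] for x,y in zip(xs,ys)]);c=P.mean(0);u=np.linalg.svd(P-c)[2][0]
      s=(P-c)@u; mid=c+u*(s.max()+s.min())/2
      print(n,l,round(r["score"],2),r["box"],np.round(mid),"yaw",round(np.degrees(np.arctan2(u[1],u[0]))%180,1),"len",round(np.ptp(s)))
  for l,z in(("adapter_mid",17),("bakelite_knob_mid",10)):
    for r in robot.cut_out(f,l):
      if r["score"]<.2: continue
      ys,xs=np.nonzero(r["pixels"]); print(n,l,round(r["score"],2),r["box"],np.round(at(f,(xs.mean(),ys.mean()),z)[:2]))
  g=cv2.cvtColor(f["img"],cv2.COLOR_BGR2HSV)
big=lambda f,x0,y0,w,h,s:cv2.resize(f["img"][y0:y0+h,x0:x0+w],None,fx=s,fy=s,interpolation=cv2.INTER_CUBIC)
a=big(ft,185,140,295,130,2.7)[:, :800]; b=big(fc,150,160,300,130,2.66)[:,:800]
w=min(a.shape[1],b.shape[1]); cv2.imwrite("pics/crop1.png",np.vstack([a[:290,:w],b[:305,:w]]))
E
python3 b.py
```

```text
top tube0_mid 0.7 [388.8, 213.6, 22.4, 48.3] [ 410. -181.] yaw 162.9 len 144
top tube0_mid 0.7 [448.6, 196.7, 17.9, 15.8] [ 520. -358.] yaw 89.2 len 50
top tube0_mid 0.32 [247.7, 251.2, 13.6, 8.1] [352. 273.] yaw 61.9 len 28
top tube2_mid 0.93 [337.1, 207.5, 17.4, 40.8] [441.  -8.] yaw 164.6 len 143
top adapter_mid 0.58 [429.5, 254.7, 5.5, 7.4] [ 350. -285.]
scene tube0_mid 0.79 [228.4, 203.7, 19.4, 40.6] [ 416. -177.] yaw 163.1 len 175
scene tube0_mid 0.45 [261.4, 229.1, 108.3, 55.2] [629.   5.] yaw 83.9 len 283
scene tube1_mid 0.47 [306.4, 191.3, 32.9, 29.9] [430.  93.] yaw 16.3 len 170
scene tube2_mid 0.87 [288.0, 194.5, 10.5, 37.4] [440.  -3.] yaw 163.7 len 179
scene adapter_mid 0.58 [192.2, 211.4, 13.6, 10.5] [ 356. -284.]
```

View pics/crop1.png

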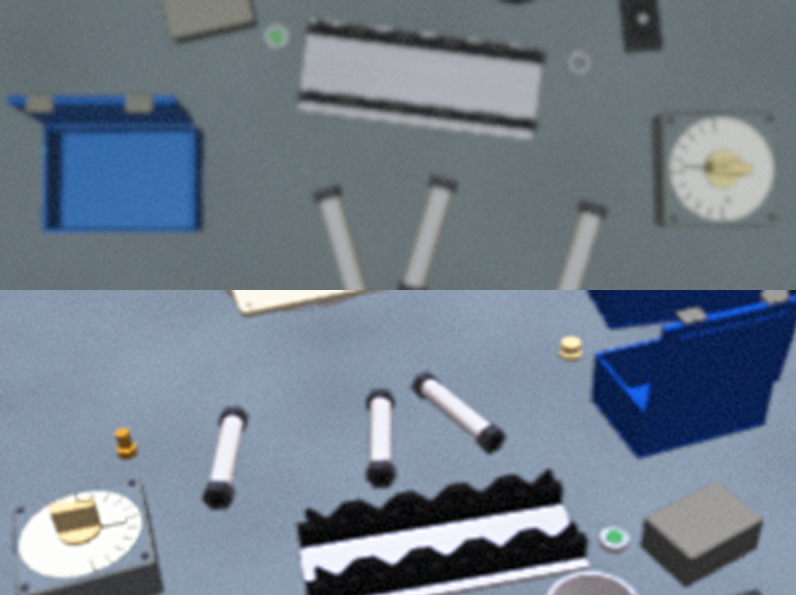

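The crop confirms three tubes, the stepped brass adapter, the cream knob (scene crop 570,348), the small open case, and a cradle turned by about -6°. Next I fit the cradle and case.

```bash
cat > c.py <<'E'
from h import *
fs={n:robot.grab_frame(n) for n in("top","scene")}
f=fs["top"]
o=lambda x,y:(185+x/2.7,140+y/2.7)
for nm,p,z in(("cradle near L",(299,108),8),("near R",(535,137),8),("case near L",(43,230),70),("near R",(202,231),70),("floor farL",(62,130),5),("floor farR",(192,130),5),("far rimL",(44,123),70),("knob",(0,0),10),("bar L",(705,168),90),("bar R",(752,168),90)):
    print(nm,np.round(at(f,o(*p),z)))
s=fs["scene"];os_=lambda x,y:(150+x/2.66,160+(y-290)/2.66)
for nm,p,z in(("knob",(570,349),10),("adapter",(125,443),17),("bar a",(52,505),90),("bar b",(100,500),90)): print(nm,np.round(at(s,os_(*p),z)))
# cradle & case fit by saw-tooth/rails mask
for n,g in fs.items():
  for l in("cradle","case_in"):
    r=robot.cut_out(g,l)
    if r: 
      for q in r[:2]:
        hull=cv2.convexHull(np.argwhere(q["pixels"])[:,::-1].astype(np.int32)); print(n,l,round(q["score"],2),cv2.approxPolyDP(hull,3,True)[:,0].tolist())
st=robot.state();print(st["tool_pos"],st["orientation"],st["width"],st["t"])
E
python3 c.py
cat > go.py <<'E'
# go.py x y z yaw(deg): relative motion, tool kept down
import sys; from h import *
x,y,z,w=map(float,sys.argv[1:5]); s=robot.state()
R=Ro.from_euler("xyz",s["orientation"]); D=Ro.from_euler("xyz",[np.pi,0,np.radians(w)])
d=np.array([x,y,z])-s["tool_pos"]
print("t",round(s["t"],1),"turn first",np.round(np.degrees((R.inv()*D).as_rotvec()),1),"then shift",np.round(D.inv().apply(d),1),"w",round(s["width"],1),"F",np.round(s["contact_force"],1))
E
python3 go.py 440 -7 300 -16
```

```text
cradle near L [590. 143.   8.]
near R [ 556. -136.    8.]
case near L [447. 424.  70.]
near R [446. 247.  70.]
floor farL [564. 424.   5.]
floor farR [564. 270.   5.]
far rimL [566. 425.  70.]
knob [718. 498.  10.]
bar L [ 516. -309.   90.]
bar R [ 516. -360.   90.]
knob [358. 275.  10.]
adapter [ 354. -284.   17.]
bar a [ 520. -353.   90.]
bar b [ 529. -309.   90.]
top cradle 0.93 [[386, 158], [381, 190], [297, 180], [295, 176], [300, 147]]
top case_in 0.85 [[260, 224], [201, 225], [188, 176], [249, 175], [260, 188]]
top case_in 0.67 [[231, 268], [223, 313], [214, 321], [156, 316], [142, 311], [152, 258], [171, 255]]
scene cradle 0.55 [[370, 265], [268, 284], [262, 249], [266, 242], [357, 228], [370, 253]]
scene case_in 0.89 [[452, 162], [435, 211], [389, 223], [372, 202], [374, 183], [407, 167], [438, 160]]
scene case_in 0.86 [[439, 144], [433, 164], [379, 172], [366, 153], [368, 132], [378, 128], [422, 125]]
[222.37277247 584.1076577  404.72874574] [ 3.14159099e+00 -2.12036538e-05  2.77780201e+00] 85.68969407304192 2.5
t 2.5 turn first [ -0.   -0.  175.2] then shift [372.1 508.2 104.7] w 85.7 F [ 0.3  0.9 -0.2]
```

```bash
python3 go.py 440 -7 300 164
```

```text
t 2.5 turn first [ 0.  -0.  -4.8] then shift [-372.1 -508.2  104.7] w 85.7 F [ 0.3  0.9 -0.2]
```

```bash
python3 -m jog '[[0,0,0,0,0,-4.8],[-18.6,-25.4,0,0,0,0],[-18.6,-25.4,0,0,0,0],[-18.6,-25.4,0,0,0,0],[-18.6,-25.4,0,0,0,0],[-18.6,-25.4,0,0,0,0],[-18.6,-25.4,0,0,0,0],[-18.6,-25.4,0,0,0,0],[-18.6,-25.4,0,0,0,0],[-18.6,-25.4,0,0,0,0]]' 0.3
python3 -m jog '[[-18.6,-25.4,0,0,0,0],[-18.6,-25.4,0,0,0,0],[-18.6,-25.4,0,0,0,0],[-18.6,-25.4,0,0,0,0],[-18.6,-25.4,0,0,0,0],[-18.6,-25.4,0,0,0,0],[-18.6,-25.4,0,0,0,0],[-18.6,-25.4,0,0,0,0],[-18.6,-25.4,0,0,0,0],[-18.6,-25.4,0,0,0,0]]' 0.3
python3 -m jog '[[-18.6,-25.4,20,0,0,0],[0,0,30,0,0,0],[0,0,30,0,0,0],[0,0,25,0,0,0],[0,0,0,0,0,0]]'
python3 go.py 440 -7 250 164
```

```text
t: 3.5
tool_pos: [320.3, 317.0, 404.9]
orientation: [3.141, 0.0, 2.862]
contact_force: [-0.4, -0.2, 0.1]
width: 55.6
grip_force: 0.0
t: 4.5
tool_pos: [428.9, 21.3, 405.0]
orientation: [3.141, 0.001, 2.861]
contact_force: [1.1, 0.1, 0.3]
width: 55.1
grip_force: 0.0
t: 5.0
tool_pos: [438.3, -7.0, 297.4]
orientation: [-3.14, -0.006, 2.861]
contact_force: [0.8, -0.1, 0.2]
width: 55.8
grip_force: 0.0
t 5.0 turn first [-0.1 -0.3 -0.1] then shift [-1.6  0.5 47.4] w 55.8 F [ 0.8 -0.1  0.2]
```

```bash
python3 -m jog '[[-1,0,30,0,0,0],[0,0,30,0,0,0],[0,0,30,0,0,0],[0,0,20,0,0,0],[0,0,10,0,0,0],[0,0,0,0,0,0]]'
python3 -m jog '[[0,0,0,0,0,0],[0,0,0,0,0,0],[0,0,0,0,0,0],[0,0,0,0,0,0],[0,0,0,0,0,0],[0,0,0,0,0,0]]' -1
python3 -m jog '[[0,0,-10,0,0,0],[0,0,-30,0,0,0],[0,0,-30,0,0,0],[0,0,-30,0,0,0],[0,0,-30,0,0,0],[0,0,0,0,0,0]]'
python3 - <<'E'
from h import *
f=robot.grab_frame("scene"); s=robot.state()
x,y,z=s["tool_pos"];p=proj(f,[[x,y,z-160]])[0];print(p)
a,b=int(p[0])-60,int(p[1])-60
cv2.imwrite("pics/g1.png",cv2.resize(f["img"][max(b,0):b+120,max(a,0):a+140],None,fx=4,fy=4,interpolation=2))
E
python3 go.py 628 -2 300 173.4
```

```text
t: 5.6
tool_pos: [440.7, -7.2, 179.6]
orientation: [-3.141, -0.001, 2.862]
contact_force: [-0.0, 0.5, 0.1]
width: 55.8
grip_force: 0.0
t: 6.2
tool_pos: [441.0, -7.2, 181.2]
orientation: [3.141, 0.002, 2.861]
contact_force: [-1.1, 1.0, 7.8]
width: 21.9
grip_force: 58.4
t: 6.8
tool_pos: [441.5, -7.3, 313.9]
orientation: [3.14, 0.008, 2.862]
contact_force: [-0.3, -0.4, -1.9]
width: 21.5
grip_force: 59.3
[289.09155141 177.10876209]
t 6.8 turn first [ 0.   0.3 -9.4] then shift [-185.3   26.7   12.1] w 21.5 F [ 0.6  0.4 -2.2]
```

View pics/g1.png

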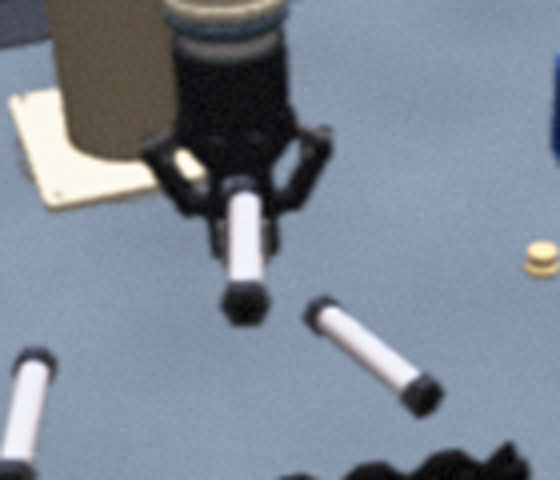

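The tube is in the gripper: white body at about (245,250) in the crop, level and gripped near its middle, front nut at about (245,302). I check the lengthwise offset using the nuts, then carry it over.

```bash
python3 - <<'E'
from h import *
f=robot.grab_frame("scene"); 
for s in(65,72):
  print(s,np.round(proj(f,[[441.5+.961*s,-7.3-.276*s,z] for z in(165,150,135)]),1).tolist())
print(229+245/4,117+302/4)
E
python3 -m jog '[[0,0,0,0,0,-4.7],[0,0,0,0,0,-4.7],[-26,3.8,2,0,0,0],[-26,3.8,2,0,0,0],[-26,3.8,2,0,0,0],[-26,3.8,2,0,0,0],[-26,3.8,2,0,0,0],[-26,3.8,2,0,0,0],[-26,3.8,2,0,0,0],[0,0,0,0,0,0]]'
python3 go.py 628 -2 250 173.4
```

```text
65 [[288.9, 186.8], [289.3, 191.3], [289.6, 195.7]]
72 [[288.9, 188.3], [289.3, 192.8], [289.6, 197.3]]
290.25 192.5
t: 7.9
tool_pos: [626.3, -1.8, 293.8]
orientation: [3.142, 0.0, 3.026]
contact_force: [-0.2, 0.4, -1.5]
width: 21.9
grip_force: 59.3
t 7.9 turn first [ 0.  0. -0.] then shift [-1.7 -0.  43.8] w 21.9 F [-0.2  0.4 -1.5]
```

```bash
python3 -m jog '[[-2,0,25,0,0,0],[0,0,25,0,0,0],[0,0,15,0,0,0],[0,0,6,0,0,0],[0,0,3,0,0,0],[0,0,0,0,0,0]]'
python3 - <<'E'
from h import *
f=robot.grab_frame("scene"); g=robot.grab_frame("top")
a=cv2.resize(f["img"][180:300,240:390],None,fx=4,fy=4,interpolation=2)
cv2.imwrite("pics/p1.png",a)
E
```

```text
t: 8.5
tool_pos: [626.3, -2.0, 221.9]
orientation: [3.142, 0.0, 3.026]
contact_force: [-0.3, -0.1, -1.3]
width: 22.2
grip_force: 59.5
```

View pics/p1.png

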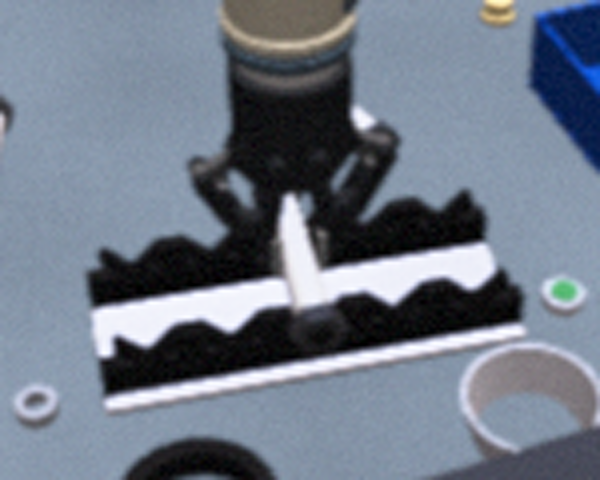

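The tube (crop ~300,250) sits over the middle groove with its nut (322,325) in front of the rail. I lower the last millimetres and release.

```bash
python3 -m jog '[[-1,0,2,0,0,0],[0,0,2,0,0,0],[0,0,0,0,0,0]]'
python3 -m jog '[[0,0,0,0,0,0],[0,0,0,0,0,0],[0,0,0,0,0,0],[0,0,0,0,0,0]]' -0.1
python3 -m jog '[[0,0,-20,0,0,0],[0,0,-30,0,0,0],[0,0,-30,0,0,0],[0,0,-30,0,0,0],[0,0,0,0,0,0]]' 0.3
cat > m.py <<'E'
import sys; from h import *
# measure a tube near (x,y)
ex=np.array([float(sys.argv[1]),float(sys.argv[2])]); z=float(sys.argv[3]) if len(sys.argv)>3 else 17
for n in("top","scene"):
  f=robot.grab_frame(n)
  for l in("tube0_mid","tube1_mid","tube2_mid"):
    for r in robot.cut_out(f,l):
      ys,xs=np.nonzero(r["pixels"])
      if len(xs)<20: continue
      P=np.array([at(f,(x,y),z)[:2] for x,y in zip(xs,ys)]);c=P.mean(0);u=np.linalg.svd(P-c)[2][0]
      s=(P-c)@u; mid=c+u*(s.max()+s.min())/2
      if np.linalg.norm(mid-ex)<60: print(n,l,round(r["score"],2),np.round(mid),"yaw",round(np.degrees(np.arctan2(u[1],u[0]))%180,1),"len",round(np.ptp(s)))
    for r in robot.spot_point(f,l):
      c=at(f,r["centre"],z-2)[:2]
      if np.linalg.norm(c-ex)<60: print(n,l,"spot",round(r["score"],2),np.round(c))
E
python3 m.py 430 93; python3 m.py 628 -2 54
```

```text
t: 8.9
tool_pos: [628.1, -1.5, 219.8]
orientation: [3.14, 0.003, 3.025]
contact_force: [-3.5, 5.6, 11.3]
width: 22.1
grip_force: 60.7
t: 9.3
tool_pos: [627.3, -2.4, 217.6]
orientation: [-3.142, -0.0, 3.025]
contact_force: [0.4, -0.5, -0.3]
width: 38.7
grip_force: 0.0
t: 9.8
tool_pos: [628.7, -2.3, 332.1]
orientation: [3.141, 0.007, 3.026]
contact_force: [0.1, -0.1, 0.2]
width: 55.4
grip_force: 0.0
top tube2_mid 0.47 [616.   4.] yaw 110.6 len 21
top tube2_mid 0.46 [623.  19.] yaw 84.9 len 241
top tube2_mid spot 0.54 [627.  -8.]
scene tube0_mid spot 0.66 [668. -14.]
scene tube2_mid 0.64 [632.   2.] yaw 172.4 len 168
scene tube2_mid spot 0.87 [632.   4.]
```

```bash
python3 - <<'E'
from h import *
for n in("top","scene"):
  f=robot.grab_frame(n); q=proj(f,[[432,93,15]])[0]
  hsv=f["img"].max(2).astype(int); m=np.zeros((400,640),np.uint8)
  a,b=int(q[0]),int(q[1]); bg=np.median(hsv[b-25:b+25,a-25:a+25]); m[b-25:b+25,a-25:a+25]=(hsv[b-25:b+25,a-25:a+25]>bg+25)
  k,lab,st,ce=cv2.connectedComponentsWithStats(m)
  for i in range(1,k):
    if st[i,4]<40: continue
    ys,xs=np.nonzero(lab==i); P=np.array([at(f,(x,y),18)[:2] for x,y in zip(xs,ys)]);c=P.mean(0);u=np.linalg.svd(P-c)[2][0];s=(P-c)@u
    print(n,bg,st[i],np.round(c+u*(s.max()+s.min())/2),round(np.degrees(np.arctan2(u[1],u[0]))%180,1),round(np.ptp(s)))
E
python3 go.py 430 93 300 196
```

```text
top 115.0 [304 214  15  36 217] [427.  92.] 16.1 114
top 115.0 [329 214   7  40 181] [420.  24.] 176.5 123
scene 148.5 [310 195  13  12  86] [405.  87.] 10.6 68
t 11.3 turn first [  0.   -0.  -22.6] then shift [163.4 145.9  27.7] w 55.8 F [ 0.6 -0.7  0.3]
```

```bash
python3 -m jog '[[0,0,0,0,0,-7.5],[0,0,0,0,0,-7.5],[0,0,0,0,0,-7.6],[23.5,20.9,0,0,0,0],[23.5,20.9,0,0,0,0],[23.5,20.9,0,0,0,0],[23.5,20.9,0,0,0,0],[23.5,20.9,0,0,0,0],[23.5,20.9,0,0,0,0],[23.5,20.9,0,0,0,0]]' 0.3
python3 -m jog '[[0,0,25,0,0,0],[0,0,25,0,0,0],[0,0,0,0,0,0]]'
python3 go.py 429 92 178 196
```

```text
t: 12.3
tool_pos: [427.7, 93.6, 327.9]
orientation: [3.142, 0.0, -2.863]
contact_force: [-0.3, 0.6, 0.3]
width: 55.8
grip_force: 0.0
t: 12.6
tool_pos: [427.8, 93.2, 276.0]
orientation: [3.141, -0.004, -2.863]
contact_force: [0.5, 1.1, -0.5]
width: 55.2
grip_force: 0.0
t 12.6 turn first [ 0.  -0.2 -0. ] then shift [-0.8 -1.5 98. ] w 55.2 F [ 0.5  1.1 -0.5]
```

```bash
python3 -m jog '[[-1,-1.5,30,0,0,0],[0,0,30,0,0,0],[0,0,25,0,0,0],[0,0,10,0,0,0],[0,0,0,0,0,0]]'
python3 -m jog '[[0,0,0,0,0,0],[0,0,0,0,0,0],[0,0,0,0,0,0],[0,0,0,0,0,0],[0,0,0,0,0,0],[0,0,0,0,0,0]]' -1
python3 -m jog '[[0,0,-10,0,0,0],[0,0,-30,0,0,0],[0,0,-30,0,0,0],[0,0,-30,0,0,0],[0,0,-30,0,0,0],[0,0,0,0,0,7.5],[0,0,0,0,0,7.5],[0,0,0,0,0,7.6],[0,0,0,0,0,0]]'
python3 go.py 640 105 300 173.4
python3 - <<'E'
from h import *
f=robot.grab_frame("scene"); s=robot.state();x,y,z=s["tool_pos"]
w=s["orientation"][2]
print(np.round(proj(f,[[x-k*np.cos(w),y-k*np.sin(w),z-164] for k in(65,-65)]),1).tolist())
p=proj(f,[[x,y,z-164]])[0];a,b=int(p[0])-50,max(int(p[1])-50,0);print(a,b)
cv2.imwrite("pics/g2.png",cv2.resize(f["img"][b:b+100,a:a+100],None,fx=5,fy=5,interpolation=2))
E
```

```text
t: 13.1
tool_pos: [430.3, 92.0, 182.3]
orientation: [3.141, -0.002, -2.863]
contact_force: [-0.3, -0.1, -0.1]
width: 55.5
grip_force: 0.0
t: 13.7
tool_pos: [430.8, 92.2, 184.2]
orientation: [-3.141, 0.002, -2.863]
contact_force: [-0.5, -0.7, 6.5]
width: 21.7
grip_force: 58.4
t: 14.6
tool_pos: [430.0, 92.0, 313.8]
orientation: [3.141, 0.001, 3.024]
contact_force: [0.1, -0.0, -1.5]
width: 21.6
grip_force: 59.5
t 14.6 turn first [ 0.   0.1 -0.1] then shift [-207.1   37.    13.8] w 21.6 F [ 0.1 -0.  -1.5]
[[326.1, 181.3], [315.7, 157.9]]
270 119
```

View pics/g2.png

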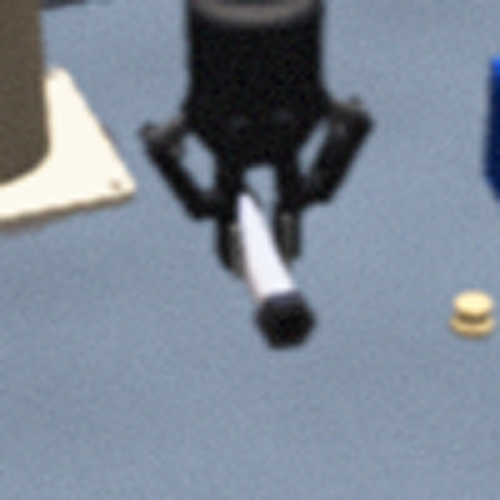

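The tube is held at its middle: front nut at crop (285,320), within 1–2 px of where I predicted. Carry it to the +108 groove.

```bash
python3 -m jog '[[-26,4.6,0,0,0,0],[-26,4.6,0,0,0,0],[-26,4.6,0,0,0,0],[-26,4.6,0,0,0,0],[-26,4.6,0,0,0,0],[-26,4.6,0,0,0,0],[-26,4.6,0,0,0,0],[-25,4.6,0,0,0,0],[0,0,20,0,0,0],[0,0,0,0,0,0]]'
python3 go.py 640 105 225 173.4
```

```text
t: 15.65
tool_pos: [639.4, 104.5, 290.6]
orientation: [-3.14, -0.004, 3.029]
contact_force: [-1.0, -0.1, -1.9]
width: 21.2
grip_force: 61.9
t 15.7 turn first [-0.1 -0.3  0.1] then shift [-0.6  0.6 65.6] w 21.2 F [-1.  -0.1 -1.9]
```

```bash
python3 -m jog '[[0,0,25,0,0,0],[0,0,25,0,0,0],[0,0,10,0,0,0],[0,0,4,0,0,0],[0,0,3,0,0,0],[0,0,0,0,0,0]]'
python3 -m jog '[[0,0,2,0,0,0],[0,0,0,0,0,0]]'
python3 go.py 640 105 221 173.4
```

```text
t: 16.25
tool_pos: [640.4, 104.8, 226.5]
orientation: [3.141, 0.001, 3.026]
contact_force: [-0.8, 0.6, -1.3]
width: 21.5
grip_force: 62.0
t: 16.45
tool_pos: [640.6, 104.8, 224.7]
orientation: [3.141, 0.002, 3.026]
contact_force: [1.1, 0.1, 0.9]
width: 21.6
grip_force: 62.2
t 16.4 turn first [ 0.   0.1 -0. ] then shift [0.7 0.1 3.7] w 21.6 F [1.1 0.1 0.9]
```

```bash
python3 -m jog '[[0,0,2,0,0,0],[0,0,1,0,0,0],[0,0,0,0,0,0]]'
python3 -m jog '[[0,0,0,0,0,0],[0,0,0,0,0,0],[0,0,0,0,0,0],[0,0,0,0,0,0]]' -0.1
python3 -m jog '[[0,0,-20,0,0,0],[0,0,-30,0,0,0],[0,0,-30,0,0,0],[0,0,-20,0,0,0],[0,0,0,0,0,0]]' 0.3
python3 m.py 412 -180;python3 m.py 640 105 54
python3 go.py 413 -179 310 163
```

```text
t: 16.75
tool_pos: [641.0, 105.5, 222.9]
orientation: [3.14, 0.003, 3.025]
contact_force: [-1.2, 5.0, 11.1]
width: 21.1
grip_force: 63.7
t: 17.15
tool_pos: [640.0, 104.5, 220.4]
orientation: [-3.141, -0.001, 3.026]
contact_force: [-0.9, -0.2, -0.3]
width: 38.6
grip_force: 0.0
t: 17.65
tool_pos: [641.2, 104.7, 323.9]
orientation: [3.14, 0.005, 3.026]
contact_force: [-0.2, -1.2, 0.3]
width: 55.3
grip_force: 0.0
top tube0_mid 0.58 [ 410. -181.] yaw 162.4 len 147
top tube0_mid spot 0.58 [ 423. -178.]
scene tube0_mid 0.53 [ 416. -178.] yaw 163.4 len 175
scene tube0_mid spot 0.58 [ 406. -173.]
t 19.1 turn first [-0.  -0.  10.4] then shift [ 134.3 -337.7   10.7] w 55.6 F [ 0.  -0.1  0.2]
```

```bash
python3 -m jog '[[0,0,0,0,0,5.2],[0,0,0,0,0,5.2],[9.6,-24.1,0,0,0,0],[9.6,-24.1,0,0,0,0],[9.6,-24.1,0,0,0,0],[9.6,-24.1,0,0,0,0],[9.6,-24.1,0,0,0,0],[9.6,-24.1,0,0,0,0],[9.6,-24.1,0,0,0,0],[9.6,-24.1,0,0,0,0]]' 0.3
python3 -m jog '[[9.6,-24.1,0,0,0,0],[9.6,-24.1,0,0,0,0],[9.6,-24.1,0,0,0,0],[9.6,-24.1,0,0,0,0],[9.6,-24.1,0,0,0,0],[9.6,-24.1,0,0,0,0],[0,0,25,0,0,0],[0,0,25,0,0,0],[0,0,0,0,0,0]]'
python3 go.py 413 -179 180 163
```

```text
t: 20.05
tool_pos: [509.5, -57.9, 320.8]
orientation: [3.142, 0.0, 2.844]
contact_force: [0.2, -0.5, -0.8]
width: 55.4
grip_force: 0.0
t: 20.95
tool_pos: [411.7, -178.3, 268.9]
orientation: [3.141, -0.005, 2.843]
contact_force: [-0.3, 0.1, -0.5]
width: 55.7
grip_force: 0.0
t 20.9 turn first [ 0.  -0.3 -0.1] then shift [-1.5 -0.3 88.9] w 55.7 F [-0.3  0.1 -0.5]
```

```bash
python3 -m jog '[[-1.5,0,25,0,0,0],[0,0,25,0,0,0],[0,0,25,0,0,0],[0,0,10,0,0,0],[0,0,3,0,0,0],[0,0,0,0,0,0]]'
python3 -m jog '[[0,0,0,0,0,0],[0,0,0,0,0,0],[0,0,0,0,0,0],[0,0,0,0,0,0],[0,0,0,0,0,0],[0,0,0,0,0,0]]' -1
python3 -m jog '[[0,0,-10,0,0,0],[0,0,-30,0,0,0],[0,0,-30,0,0,0],[0,0,-30,0,0,0],[0,0,-30,0,0,0],[0,0,0,0,0,-5.2],[0,0,0,0,0,-5.2],[0,0,0,0,0,0]]'
python3 go.py 616 -109 300 173.4
python3 - <<'E'
from h import *
f=robot.grab_frame("scene"); s=robot.state();x,y,z=s["tool_pos"]
w=s["orientation"][2]
p=proj(f,[[x,y,z-164]])[0];a,b=int(p[0])-50,max(int(p[1])-50,0)
print((proj(f,[[x-k*np.cos(w),y-k*np.sin(w),z-167] for k in(65,-65)])-[a,b])*5)
cv2.imwrite("pics/g3.png",cv2.resize(f["img"][b:b+100,a:a+100],None,fx=5,fy=5,interpolation=2))
E
```

```text
t: 21.55
tool_pos: [414.5, -179.0, 183.2]
orientation: [-3.142, 0.0, 2.844]
contact_force: [0.5, 0.6, -0.5]
width: 55.7
grip_force: 0.0
t: 22.15
tool_pos: [414.6, -179.1, 183.9]
orientation: [-3.141, 0.002, 2.844]
contact_force: [-0.8, 0.5, 10.2]
width: 21.8
grip_force: 58.4
t: 22.95
tool_pos: [413.9, -178.8, 313.7]
orientation: [-3.141, 0.001, 3.026]
contact_force: [0.0, -0.9, -2.2]
width: 21.3
grip_force: 59.6
t 22.9 turn first [-0.   0.1 -0. ] then shift [-192.7   92.6   13.7] w 21.3 F [ 0.  -0.9 -2.2]
[[256.9385967  325.11368172]
 [248.25508408 193.96528315]]
```

View pics/g3.png

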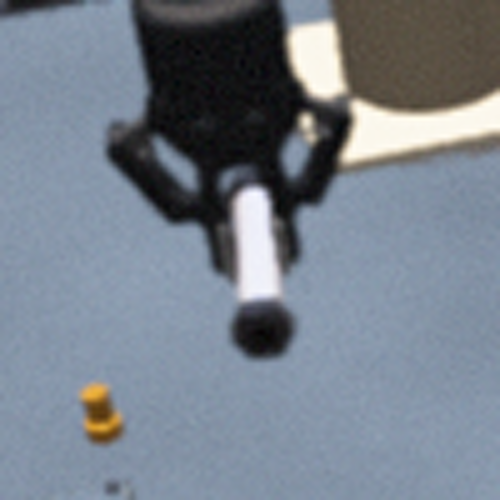

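The front nut at (262,325) matches the prediction (257,325), so the tube is held at its centre. Go to the -108 groove.

```bash
python3 -m jog '[[-24,11.6,0,0,0,0],[-24,11.6,0,0,0,0],[-24,11.6,0,0,0,0],[-24,11.6,0,0,0,0],[-24,11.6,0,0,0,0],[-24,11.6,0,0,0,0],[-24,11.6,0,0,0,0],[-24,11.6,0,0,0,0],[0,0,20,0,0,0],[0,0,0,0,0,0]]'
python3 go.py 616 -109 221 173.4
```

```text
t: 24.0
tool_pos: [614.8, -108.4, 290.2]
orientation: [3.141, -0.005, 3.024]
contact_force: [-1.4, -0.1, -2.1]
width: 21.2
grip_force: 59.5
t 24.0 turn first [ 0.  -0.3 -0.1] then shift [-1.2 -0.5 69.2] w 21.2 F [-1.4 -0.1 -2.1]
```

```bash
python3 -m jog '[[0,0,25,0,0,0],[0,0,25,0,0,0],[0,0,10,0,0,0],[0,0,4,0,0,0],[0,0,4,0,0,0],[0,0,2,0,0,0],[0,0,1,0,0,0],[0,0,0,0,0,0]]'
python3 go.py 616 -109 221 173.4
```

```text
t: 24.8
tool_pos: [616.1, -108.9, 223.0]
orientation: [3.141, 0.002, 3.025]
contact_force: [-0.1, 1.8, 3.6]
width: 21.9
grip_force: 60.2
t 24.8 turn first [ 0.   0.1 -0.1] then shift [ 0.  -0.1  2. ] w 21.9 F [-0.1  1.8  3.6]
```

```bash
python3 -m jog '[[0,0,1.5,0,0,0],[0,0,0,0,0,0]]'
python3 -m jog '[[0,0,0,0,0,0],[0,0,0,0,0,0],[0,0,0,0,0,0],[0,0,0,0,0,0]]' -0.1
python3 -m jog '[[0,0,-20,0,0,0],[0,0,-30,0,0,0],[0,0,-30,0,0,0],[0,0,-20,0,0,0],[0,0,0,0,0,0]]' 0
python3 - <<'E'
from h import *
for n,zs in(("top",17),("scene",17)):
  f=robot.grab_frame(n)
  for l,z in(("adapter_mid",17),("bakelite_knob_mid",10)):
    for r in robot.search_frame(f,l):
      x,y,w,h=r["box"]
      if r["score"]>.25: print(n,l,round(r["score"],2),np.round(r["box"]),np.round(at(f,(x+w/2,y+h/2),z)[:2]))
E
python3 go.py 351 -284 300 150
```

```text
t: 25.0
tool_pos: [616.3, -108.5, 222.3]
orientation: [3.141, 0.002, 3.025]
contact_force: [-3.3, 4.4, 12.6]
width: 21.5
grip_force: 61.2
t: 25.4
tool_pos: [615.6, -109.1, 220.1]
orientation: [-3.142, -0.0, 3.026]
contact_force: [0.3, 0.5, 1.3]
width: 38.5
grip_force: 0.0
t: 25.9
tool_pos: [616.7, -109.3, 323.3]
orientation: [-3.141, 0.006, 3.025]
contact_force: [0.4, 0.2, -0.2]
width: 42.7
grip_force: 0.0
top bakelite_knob_mid 0.5 [247. 254.  14.   6.] [346. 273.]
scene adapter_mid 0.47 [261. 228. 111.  56.] [637.   2.]
scene bakelite_knob_mid 0.61 [361. 178.   8.  10.] [363. 276.]
scene bakelite_knob_mid 0.45 [392. 159.  60.  48.] [435. 457.]
t 26.2 turn first [-0.  -0.1 23.4] then shift [ 141.2 -283.7   18.7] w 42.9 F [ 0.4 -0.  -0.6]
```

```bash
python3 -m jog '[[0,0,0,0,0,7.8],[0,0,0,0,0,7.8],[0,0,0,0,0,7.8],[11.7,-23.6,0,0,0,0],[11.7,-23.6,0,0,0,0],[11.7,-23.6,0,0,0,0],[11.7,-23.6,0,0,0,0],[11.7,-23.6,0,0,0,0],[11.7,-23.6,0,0,0,0],[0,0,0,0,0,0]]'
cat > hsv.py <<'E'
from h import *
for n in("top","scene"):
  f=robot.grab_frame(n); H=cv2.cvtColor(f["img"],cv2.COLOR_BGR2HSV)
  for nm,X,z in(("adapter",[353,-284,17],17),("knob",[356,276,10],10)):
    q=proj(f,[X])[0];a,b=int(q[0]),int(q[1])
    m=np.zeros((400,640),bool); sl=np.s_[b-12:b+13,a-12:a+13]
    m[sl]=(H[sl][...,0]>8)&(H[sl][...,0]<38)&(H[sl][...,1]>45)&(H[sl][...,2]>90)
    ys,xs=np.nonzero(m)
    if len(xs)>5: print(n,nm,len(xs),(xs.min(),xs.max(),ys.min(),ys.max()),np.round(at(f,(xs.mean(),ys.mean()),z)[:2],1), np.round(at(f,((xs.min()+xs.max())/2,(ys.min()+ys.max())/2),z)[:2],1))
f=robot.grab_frame("scene")
cv2.imwrite("pics/s3.png",cv2.resize(f["img"][205:300,230:400],None,fx=4.5,fy=4.5,interpolation=2))
E
python3 hsv.py; python3 go.py 353 -284 300 150
```

```text
t: 27.2
tool_pos: [481.5, -197.3, 319.2]
orientation: [-3.141, -0.004, 2.615]
contact_force: [1.1, 0.4, 0.6]
width: 42.7
grip_force: 0.0
top adapter 151 (np.int64(419), np.int64(443), np.int64(243), np.int64(267)) [ 340. -291.] [ 353.  -283.6]
top knob 45 (np.int64(251), np.int64(258), np.int64(251), np.int64(259)) [353.1 272.7] [351.5 272.1]
scene adapter 73 (np.int64(193), np.int64(201), np.int64(212), np.int64(223)) [ 354.3 -284.7] [ 354.4 -283.8]
scene knob 55 (np.int64(360), np.int64(368), np.int64(178), np.int64(185)) [354.4 276.1] [353.7 276.2]
t 27.4 turn first [ 0.  -0.  -0.1] then shift [  69.9 -141.5   19.9] w 42.1 F [0.2 0.4 1.4]
```

View pics/s3.png

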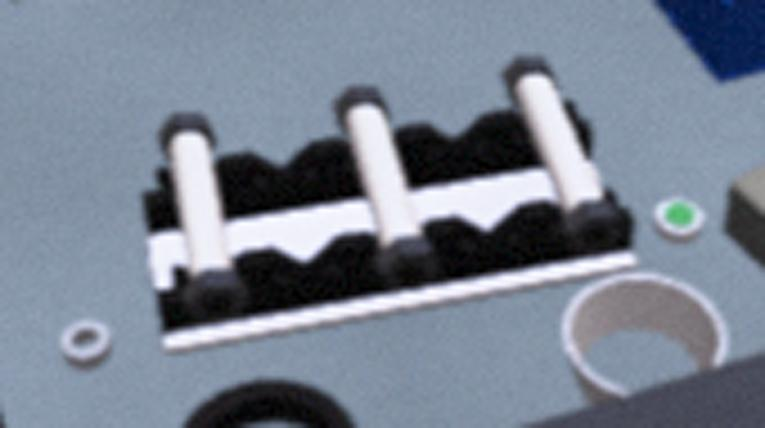

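All three tubes lie in their grooves with the nuts outside the rails. Now the adapter at (354,-284).

```bash
python3 -m jog '[[11.5,-23.5,0,0,0,0],[11.5,-23.5,0,0,0,0],[11.5,-23.5,0,0,0,0],[11.5,-23.5,0,0,0,0],[11.5,-23.5,0,0,0,0],[11.5,-23.5,0,0,0,0],[0,0,25,0,0,0],[0,0,25,0,0,0],[0,0,25,0,0,0],[0,0,0,0,0,0]]'
python3 go.py 354 -284 189 150
```

```text
t: 28.35
tool_pos: [353.6, -283.1, 242.8]
orientation: [3.141, -0.005, 2.618]
contact_force: [0.5, -0.5, 0.2]
width: 42.7
grip_force: 0.0
t 28.4 turn first [ 0.1 -0.3  0. ] then shift [-0.8 -0.6 53.8] w 42.7 F [ 0.5 -0.5  0.2]
```

```bash
python3 -m jog '[[-1,-0.5,20,0,0,0],[0,0,20,0,0,0],[0,0,14,0,0,0],[0,0,0,0,0,0]]'
python3 -m jog '[[0,0,0,0,0,0],[0,0,0,0,0,0],[0,0,0,0,0,0],[0,0,0,0,0,0],[0,0,0,0,0,0],[0,0,0,0,0,0]]' -1
python3 -m jog '[[0,0,-10,0,0,0],[0,0,-30,0,0,0],[0,0,-30,0,0,0],[0,0,-30,0,0,0],[0,0,-30,0,0,0],[0,0,-20,0,0,0],[0,0,0,0,0,-7.5],[0,0,0,0,0,-7.5],[0,0,0,0,0,-7.5],[0,0,0,0,0,-7.5]]'
python3 go.py 503 365 340 180;python3 go.py 503 310 340 180
```

```text
t: 28.75
tool_pos: [354.7, -284.6, 190.6]
orientation: [3.141, -0.002, 2.618]
contact_force: [-0.5, 0.2, 0.6]
width: 42.4
grip_force: 0.0
t: 29.35
tool_pos: [354.7, -285.2, 192.3]
orientation: [-3.141, 0.002, 2.617]
contact_force: [0.6, -0.0, 8.4]
width: 12.8
grip_force: 58.5
t: 30.35
tool_pos: [353.9, -284.6, 342.1]
orientation: [-3.141, 0.0, -3.137]
contact_force: [0.2, -0.5, -0.3]
width: 12.8
grip_force: 58.5
t 30.4 turn first [-0.   0.   0.3] then shift [-149.1  649.6    2.1] w 12.8 F [ 0.2 -0.5 -0.3]
t 30.4 turn first [-0.   0.   0.3] then shift [-149.1  594.6    2.1] w 12.8 F [ 0.2 -0.5 -0.3]
```

```bash
python3 -m jog '[[-6.2,27,0,0,0,0],[-6.2,27,0,0,0,0],[-6.2,27,0,0,0,0],[-6.2,27,0,0,0,0],[-6.2,27,0,0,0,0],[-6.2,27,0,0,0,0],[-6.2,27,0,0,0,0],[-6.2,27,0,0,0,0],[-6.2,27,0,0,0,0],[-6.2,27,0,0,0,0]]'
python3 -m jog '[[-6.2,27,0,0,0,0],[-6.2,27,0,0,0,0],[-6.2,27,0,0,0,0],[-6.2,27,0,0,0,0],[-6.2,27,0,0,0,0],[-6.2,27,0,0,0,0],[-6.2,27,0,0,0,0],[-6.2,27,0,0,0,0],[-6.2,27,0,0,0,0],[-6.2,27,0,0,0,0]]'
python3 -m jog '[[-6.2,27,0,0,0,0],[-6.2,27,0,0,0,0],[-6.2,27,0,0,0,0],[-6.2,27,0,0,0,0],[0,0,0,0,0,0]]'
python3 go.py 503 365 205 180
python3 - <<'E'
from h import *
f=robot.grab_frame("scene")
cv2.imwrite("pics/s4.png",cv2.resize(f["img"][90:240,320:500],None,fx=4,fy=4,interpolation=2))
E
```

```text
t: 31.35
tool_pos: [416.2, -13.7, 342.0]
orientation: [-3.142, 0.0, 3.141]
contact_force: [0.1, 0.0, -0.7]
width: 12.9
grip_force: 58.5
t: 32.35
tool_pos: [478.4, 256.0, 342.0]
orientation: [3.142, 0.0, 3.141]
contact_force: [0.2, -1.1, -0.7]
width: 12.5
grip_force: 58.5
t: 32.85
tool_pos: [503.8, 365.6, 342.2]
orientation: [3.14, 0.002, -3.14]
contact_force: [0.6, 0.3, -0.6]
width: 12.7
grip_force: 58.6
t 32.9 turn first [0.1 0.1 0.1] then shift [  0.8  -0.6 137.2] w 12.7 F [ 0.6  0.3 -0.6]
```

View pics/s4.png

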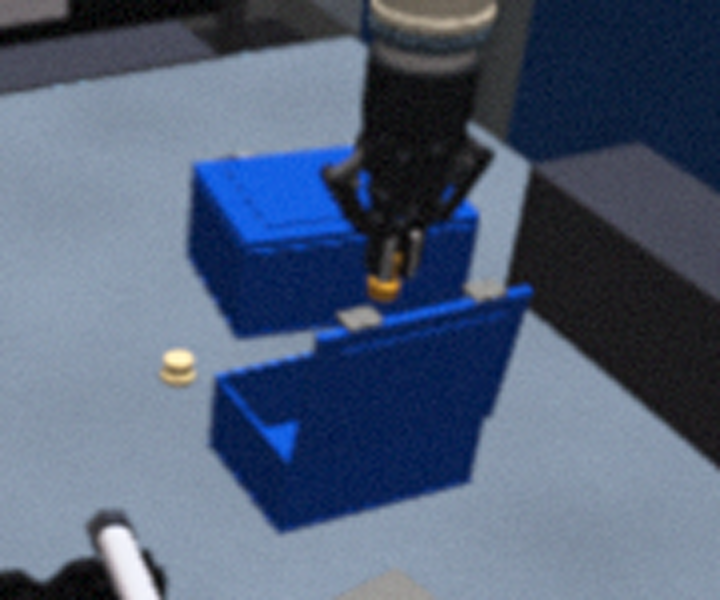

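The adapter is held at crop (383,288), over the small case. I lower it inside, nearer the middle, and release.

```bash
python3 -m jog '[[0,-8,25,0,0,0],[0,0,25,0,0,0],[0,0,25,0,0,0],[0,0,25,0,0,0],[0,0,20,0,0,0],[0,0,14,0,0,0],[0,0,0,0,0,0]]'
python3 -m jog '[[0,0,0,0,0,0],[0,0,0,0,0,0],[0,0,0,0,0,0],[0,0,0,0,0,0]]' 0
python3 -m jog '[[0,0,-20,0,0,0],[0,0,-30,0,0,0],[0,0,-30,0,0,0],[0,0,-30,0,0,0],[0,0,-20,0,0,0],[0,0,0,0,0,0]]'
python3 hsv.py; python3 go.py 354 274 300 180
```

```text
t: 33.6
tool_pos: [502.8, 353.8, 205.7]
orientation: [-3.139, -0.003, 3.14]
contact_force: [-0.1, -0.4, -1.0]
width: 13.0
grip_force: 58.6
t: 34.0
tool_pos: [503.8, 355.2, 208.1]
orientation: [3.141, 0.001, 3.141]
contact_force: [0.4, -0.3, -0.3]
width: 43.0
grip_force: 0.0
t: 34.6
tool_pos: [504.4, 355.6, 341.0]
orientation: [3.138, 0.005, 3.141]
contact_force: [1.4, 0.5, 0.2]
width: 42.7
grip_force: 0.0
top knob 49 (np.int64(251), np.int64(258), np.int64(251), np.int64(259)) [352.6 272.7] [351.5 272.1]
scene knob 55 (np.int64(360), np.int64(368), np.int64(178), np.int64(185)) [354.4 276.1] [353.7 276.2]
t 34.8 turn first [-0. -0. -0.] then shift [149.2 -80.8  36.6] w 42.7 F [-0.2 -0.1  0.4]
```

```bash
python3 -m jog '[[25,-13.5,0,0,0,0],[25,-13.5,0,0,0,0],[25,-13.5,0,0,0,0],[25,-13.5,0,0,0,0],[25,-13.5,0,0,0,0],[25,-13.5,0,0,0,0],[0,0,30,0,0,0],[0,0,30,0,0,0],[0,0,30,0,0,0],[0,0,0,0,0,0]]' 0.1
python3 go.py 354 274 182 180
```

```text
t: 35.75
tool_pos: [351.8, 272.9, 243.6]
orientation: [-3.136, -0.007, 3.141]
contact_force: [0.4, -0.7, -0.3]
width: 46.8
grip_force: 0.0
t 35.8 turn first [-0.3 -0.4 -0. ] then shift [-2.2  1.1 61.6] w 46.8 F [ 0.4 -0.7 -0.3]
```

```bash
python3 -m jog '[[0,0,20,0,0,0],[0,0,20,0,0,0],[0,0,14,0,0,0],[0,0,4,0,0,0],[0,0,0,0,0,0]]'
python3 -m jog '[[0,0,0,0,0,0],[0,0,0,0,0,0],[0,0,0,0,0,0],[0,0,0,0,0,0],[0,0,0,0,0,0],[0,0,0,0,0,0]]' -1
python3 -m jog '[[0,0,-10,0,0,0],[0,0,-30,0,0,0],[0,0,-30,0,0,0],[0,0,-30,0,0,0],[0,0,-30,0,0,0],[0,0,-20,0,0,0],[0,0,0,0,0,0]]'
python3 go.py 503 318 340 180
```

```text
t: 36.25
tool_pos: [353.5, 274.1, 189.3]
orientation: [-3.141, -0.001, 3.141]
contact_force: [-0.3, -0.2, 0.2]
width: 47.0
grip_force: 0.0
t: 36.85
tool_pos: [353.7, 274.3, 190.4]
orientation: [3.141, 0.001, 3.141]
contact_force: [-0.6, -1.4, 7.5]
width: 18.5
grip_force: 58.5
t: 37.55
tool_pos: [354.1, 274.6, 342.7]
orientation: [3.138, 0.005, 3.141]
contact_force: [0.4, -0.2, 0.0]
width: 18.6
grip_force: 58.7
t 37.5 turn first [ 0.2  0.3 -0. ] then shift [-148.9   43.4    2.7] w 18.6 F [ 0.4 -0.2  0. ]
```

```bash
python3 -m jog '[[-25,7.2,0,0,0,0],[-25,7.2,0,0,0,0],[-25,7.2,0,0,0,0],[-25,7.2,0,0,0,0],[-25,7.2,0,0,0,0],[-24,7.2,0,0,0,0],[0,0,0,0,0,0]]'
python3 go.py 503 318 210 180
python3 - <<'E'
from h import *
f=robot.grab_frame("scene")
cv2.imwrite("pics/s5.png",cv2.resize(f["img"][90:240,320:500],None,fx=4,fy=4,interpolation=2))
E
```

```text
t: 38.25
tool_pos: [504.7, 317.7, 338.8]
orientation: [3.141, 0.002, 3.14]
contact_force: [0.4, -0.1, 0.1]
width: 18.6
grip_force: 58.7
t 38.2 turn first [ 0.   0.1 -0.1] then shift [  1.7   0.3 128.8] w 18.6 F [ 0.4 -0.1  0.1]
```

View pics/s5.png

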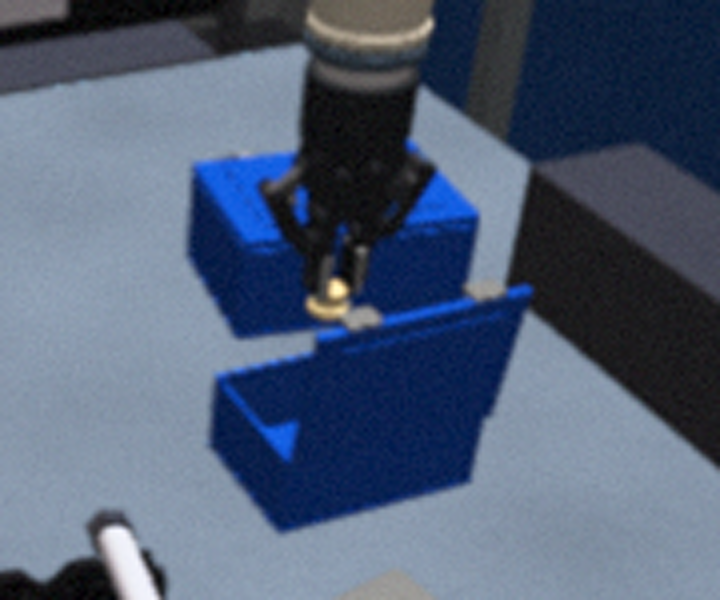

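The knob is held at crop (328,300). Lower it, release, retreat, and check the case from the top camera.

```bash
python3 -m jog '[[0,0,25,0,0,0],[0,0,25,0,0,0],[0,0,25,0,0,0],[0,0,25,0,0,0],[0,0,20,0,0,0],[0,0,8,0,0,0],[0,0,0,0,0,0]]'
python3 -m jog '[[0,0,0,0,0,0],[0,0,0,0,0,0],[0,0,0,0,0,0],[0,0,0,0,0,0]]' 0
python3 -m jog '[[0,0,-20,0,0,0],[0,0,-30,0,0,0],[0,0,-30,0,0,0],[0,0,-30,0,0,0],[0,0,-30,0,0,0],[0,0,-30,0,0,0],[0,-25,-30,0,0,0],[0,-30,0,0,0,0],[0,-30,0,0,0,0],[0,-30,0,0,0,0]]' -1
python3 -m jog '[[0,-30,0,0,0,0],[0,-30,0,0,0,0],[0,0,0,0,0,0]]'
python3 - <<'E'
from h import *
f=robot.grab_frame("top")
cv2.imwrite("pics/t5.png",cv2.resize(f["img"][160:240,175:275],None,fx=6,fy=6,interpolation=2))
for l in("lid_edge","lid_hinge","adapter_mid","bakelite_knob_mid"):
  for r in robot.spot_point(f,l): print(l,round(r["score"],2),np.round(r["centre"],1))
g=robot.grab_frame("scene")
for l in("lid_edge","lid_hinge"):
  for r in robot.spot_point(g,l): print(l,round(r["score"],2),np.round(r["centre"],1))
E
python3 go.py 625 340 420 180
```

```text
t: 39.0
tool_pos: [501.3, 316.8, 210.1]
orientation: [-3.14, -0.003, 3.141]
contact_force: [-0.0, 0.1, 0.3]
width: 18.7
grip_force: 58.7
t: 39.4
tool_pos: [502.7, 317.4, 212.0]
orientation: [3.141, 0.001, 3.141]
contact_force: [0.3, -0.4, -0.2]
width: 42.9
grip_force: 0.0
t: 40.4
tool_pos: [502.1, 201.2, 412.0]
orientation: [3.141, 0.001, 3.141]
contact_force: [-0.1, -0.9, 0.8]
width: -0.2
grip_force: 0.0
t: 40.7
tool_pos: [502.0, 139.7, 411.5]
orientation: [-3.141, -0.0, 3.138]
contact_force: [-0.5, 0.7, 0.4]
width: 0.0
grip_force: 0.0
lid_edge 0.91 [215.8 175.9]
lid_edge 0.55 [174.5 316.3]
lid_edge 0.33 [262.6 142. ]
lid_hinge 0.84 [188.4 266.4]
lid_hinge 0.73 [228.5 187.8]
adapter_mid 0.48 [230.9 207.6]
bakelite_knob_mid 0.57 [422.8 146.1]
bakelite_knob_mid 0.45 [239.3 206.8]
bakelite_knob_mid 0.38 [375.8 129.1]
bakelite_knob_mid 0.2 [233.9 203.7]
lid_edge 0.7 [396.  126.7]
lid_edge 0.57 [424.7 168.8]
lid_edge 0.41 [314.8 257. ]
lid_hinge 0.89 [413.5 197.5]
lid_hinge 0.68 [413.4 152. ]
t 41.1 turn first [ 0. -0.  0.] then shift [-122.7  197.    -8.8] w -0.3 F [ 0.1 -0.5  0.5]
```

View pics/t5.png

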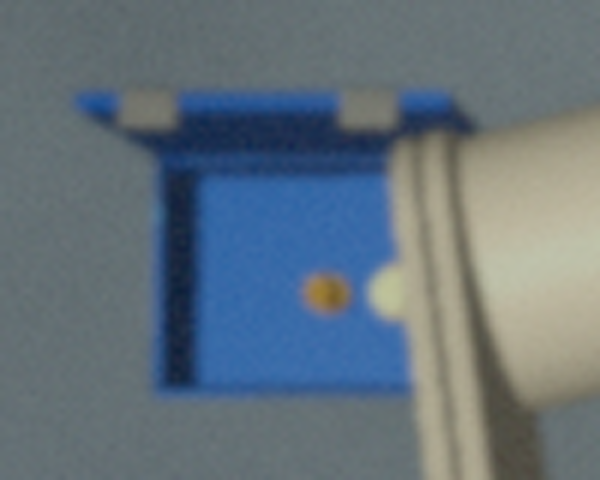

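Brass adapter at crop (327,293) and cream knob at (390,293) are both on the case floor. The lid is upright with its top edge around row 95. I go round behind it with the gripper shut.

```bash
python3 -m jog '[[-26,0,0,0,0,0],[-26,0,0,0,0,0],[-26,0,0,0,0,0],[-26,0,0,0,0,0],[-26,0,0,0,0,0],[0,25,0,0,0,0],[0,25,0,0,0,0],[0,25,0,0,0,0],[0,25,0,0,0,0],[0,25,0,0,0,0]]' -1
python3 -m jog '[[0,25,0,0,0,0],[0,25,0,0,0,0],[0,25,0,0,0,0],[0,0,25,0,0,0],[0,0,25,0,0,0],[0,0,25,0,0,0],[0,0,0,0,0,0]]'
python3 go.py 600 342 335 180
```

```text
t: 42.1
tool_pos: [632.3, 268.8, 410.9]
orientation: [-3.141, -0.0, -3.142]
contact_force: [0.6, 0.5, -0.2]
width: 0.1
grip_force: 0.0
t: 42.8
tool_pos: [631.0, 342.2, 331.8]
orientation: [-3.138, -0.007, -3.141]
contact_force: [-0.0, -0.3, -0.1]
width: 0.2
grip_force: 0.0
t 42.8 turn first [-0.2 -0.4  0. ] then shift [31.  -0.2 -3.2] w 0.2 F [-0.  -0.3 -0.1]
```

```bash
python3 -m jog '[[20,0,-2,0,0,0],[20,0,-2,0,0,0],[20,0,-2,0,0,0],[19,0,-2,0,0,0],[0,0,0,0,0,0]]'
python3 -m jog '[[16,0,7,0,0,0],[16,0,8,0,0,0],[0,0,0,0,0,0]]'
python3 -m jog '[[12,0,12,0,0,0],[12,0,13,0,0,0],[0,0,0,0,0,0]]'
python3 -m jog '[[8,0,16,0,0,0],[7,0,16,0,0,0],[0,0,0,0,0,0]]'
python3 go.py 478 342 251 180
```

```text
t: 43.3
tool_pos: [552.2, 342.8, 345.8]
orientation: [3.141, 0.001, -3.141]
contact_force: [-0.8, -0.1, 0.0]
width: -0.0
grip_force: 0.0
t: 43.6
tool_pos: [520.9, 342.4, 329.1]
orientation: [-3.141, -0.001, -3.141]
contact_force: [0.7, -0.7, -0.8]
width: -0.3
grip_force: 0.0
t: 43.9
tool_pos: [497.4, 342.2, 303.5]
orientation: [-3.14, -0.002, 3.141]
contact_force: [-0.3, 0.0, -0.3]
width: 0.1
grip_force: 0.0
t: 44.2
tool_pos: [482.8, 342.1, 271.4]
orientation: [-3.14, -0.002, 3.141]
contact_force: [-1.7, -0.3, -0.5]
width: 0.1
grip_force: 0.0
t 44.2 turn first [-0.1 -0.1 -0. ] then shift [ 4.8 -0.1 20.4] w 0.1 F [-1.7 -0.3 -0.5]
```

```bash
python3 -m jog '[[3,0,10,0,0,0],[2,0,6,0,0,0],[0,0,0,0,0,0]]'
python3 -m jog '[[0,0,3,0,0,0],[0,0,2,0,0,0],[0,0,0,0,0,0]]'
python3 - <<'E'
from h import *
f=robot.grab_frame("scene")
cv2.imwrite("pics/s6.png",cv2.resize(f["img"][90:240,320:500],None,fx=4,fy=4,interpolation=2))
E
```

```text
t: 44.5
tool_pos: [477.5, 342.1, 255.7]
orientation: [-3.141, -0.001, 3.141]
contact_force: [-0.4, 0.3, -0.4]
width: 0.1
grip_force: 0.0
t: 44.8
tool_pos: [477.7, 342.4, 251.9]
orientation: [3.141, 0.0, 3.141]
contact_force: [-1.9, -0.1, 6.7]
width: -0.2
grip_force: 2.9
```

View pics/s6.png

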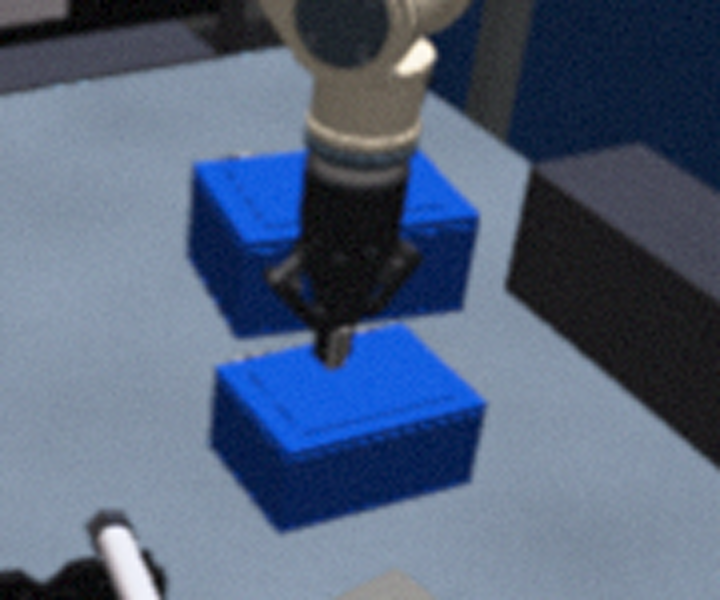

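The lid lies flat on the case. Press a touch more, lift off, move clear and look at the meter.

```bash
python3 -m jog '[[0,0,2,0,0,0],[0,0,0,0,0,0]]'
python3 -m jog '[[0,0,-20,0,0,0],[0,0,-30,0,0,0],[0,0,-30,0,0,0],[0,0,-30,0,0,0],[0,-26,-30,0,0,8.5],[0,-26,0,0,0,8.5],[0,-26,0,0,0,8.5],[0,-26,0,0,0,8.5],[0,-26,0,0,0,8.5],[0,-26,0,0,0,8.5]]'
python3 - <<'E'
from h import *
f=robot.grab_frame("top");g=robot.grab_frame("scene")
H=[cv2.resize(i["img"][b:b+60,a:a+65],None,fx=6,fy=6,interpolation=2) for i,a,b in((f,420,172),(g,145,210))]
cv2.imwrite("pics/m.png",np.hstack(H))
for i in(f,g):
  for r in robot.spot_point(i,"peak_knob_grip"): print(round(r["score"],2),r["centre"],np.round(at(i,r["centre"],79)))
E
python3 m.py 628 -2 54;python3 m.py 640 105 54;python3 m.py 616 -109 54
python3 go.py 520 -336 330 90
```

```text
t: 45.05
tool_pos: [477.7, 342.4, 251.7]
orientation: [3.141, 0.0, 3.141]
contact_force: [-6.6, -4.0, 21.8]
width: -0.1
grip_force: 11.4
t: 46.05
tool_pos: [422.3, 200.5, 389.4]
orientation: [3.141, 0.0, 2.244]
contact_force: [0.1, -0.1, 0.0]
width: 0.1
grip_force: 0.0
0.68 [453.1, 200.7] [ 521. -333.   79.]
0.21 [307.3, 124.2] [752. 104.  79.]
0.62 [175.1, 245.8] [ 531. -343.   79.]
top tube2_mid 0.83 [627.  -1.] yaw 172.3 len 149
top tube2_mid spot 0.64 [628.  -2.]
top tube2_mid spot 0.38 [624.  -9.]
scene tube2_mid 0.65 [629.   3.] yaw 172.7 len 170
scene tube2_mid spot 0.76 [620.   7.]
top tube0_mid 0.92 [ 613. -107.] yaw 172.6 len 145
top tube0_mid spot 0.89 [615. -96.]
scene tube0_mid 0.73 [ 615. -104.] yaw 172.5 len 171
scene tube0_mid spot 0.96 [600. -99.]
scene tube2_mid spot 0.55 [611. -99.]
t 48.4 turn first [-0.  0. 39.] then shift [-537.5   97.3   59.2] w -0.3 F [ 0.4 -0.6 -0.6]
```

View pics/m.png

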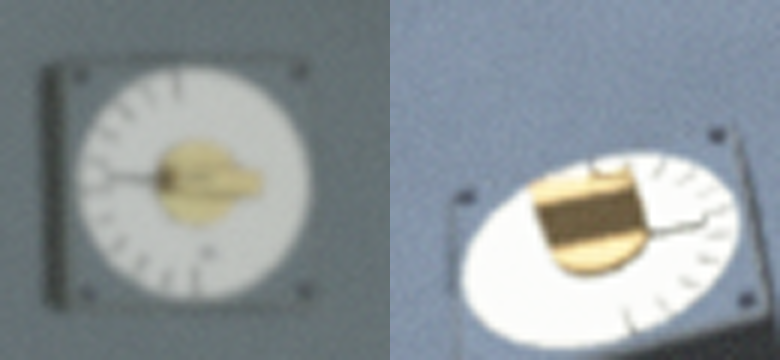

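Top crop: the pointer (110–165,179) points left and the bar lies along ±y at about 88°. The scale runs from top over left to bottom, with "0" at the bottom, so the knob needs about 90° anticlockwise.

```bash
python3 -m jog '[[0,0,0,0,0,8.2],[0,0,0,0,0,8.2],[0,0,0,0,0,8.2],[0,0,0,0,0,8.2],[0,0,0,0,0,8.2],[-24.4,4.4,0,0,0,0],[-24.4,4.4,0,0,0,0],[-24.4,4.4,0,0,0,0],[-24.4,4.4,0,0,0,0],[-24.4,4.4,0,0,0,0]]' 0
python3 -m jog '[[-24.4,4.4,0,0,0,0],[-24.4,4.4,0,0,0,0],[-24.4,4.4,0,0,0,0],[-24.4,4.4,0,0,0,0],[-24.4,4.4,0,0,0,0],[-24.4,4.4,0,0,0,0],[-24.4,4.4,0,0,0,0],[-24.4,4.4,0,0,0,0],[-24.4,4.4,0,0,0,0],[-24.4,4.4,0,0,0,0]]'
python3 -m jog '[[-24.4,4.4,0,0,0,0],[-24.4,4.4,0,0,0,0],[-24.4,4.4,0,0,0,0],[-24.4,4.4,0,0,0,0],[-24.4,4.4,0,0,0,0],[-24.4,4.4,0,0,0,0],[-24.4,4.4,0,0,0,0],[0,0,0,0,0,0]]'
python3 - <<'E'
from h import *
f=robot.grab_frame("top");print(at(f,(452.5,202.3),58),at(f,(455.2,202.4),90))
E
python3 m.py 640 105 54
python3 go.py 520 -335 300 88
```

```text
t: 49.35
tool_pos: [440.4, 77.9, 389.3]
orientation: [3.141, -0.0, 1.535]
contact_force: [-0.5, -0.1, -0.5]
width: 42.4
grip_force: 0.0
t: 50.35
tool_pos: [475.6, -167.7, 389.2]
orientation: [3.142, -0.0, 1.535]
contact_force: [1.7, 0.0, 0.5]
width: 42.8
grip_force: 0.0
t: 51.15
tool_pos: [500.5, -340.8, 389.2]
orientation: [3.141, 0.001, 1.533]
contact_force: [0.2, 1.1, 0.1]
width: 42.8
grip_force: 0.0
[ 517.09046149 -339.00764703   58.        ] [ 515.48703416 -335.7474003    90.        ]
t 51.9 turn first [ 0.  0. -0.] then shift [ 4.  19.6 89.3] w 42.9 F [-0.   0.2 -0.9]
```

```bash
python3 -m jog '[[4,10,25,0,0,0],[0,9,25,0,0,0],[0,0,25,0,0,0],[0,0,20,0,0,0],[0,0,0,0,0,0]]'
python3 - <<'E'
from h import *
f=robot.grab_frame("scene");g=robot.grab_frame("top")
a=cv2.resize(f["img"][150:300,220:460],None,fx=3.3,fy=3.3,interpolation=2)
b=cv2.resize(g["img"][140:200,285:405],(360,180),interpolation=2)
b=cv2.resize(g["img"][138:200,240:405],None,fx=1.4,fy=1.4,interpolation=2)
a[-b.shape[0]:,-b.shape[1]:]=b
cv2.imwrite("pics/last.png",a)
E
python3 go.py 518 -336 239 88
```

```text
t: 52.4
tool_pos: [518.5, -334.4, 291.3]
orientation: [-3.137, -0.003, 1.535]
contact_force: [-0.4, -0.1, 0.2]
width: 42.6
grip_force: 0.0
t 52.5 turn first [-0. -0. -0.] then shift [-0.9 -1.5 55.3] w 42.6 F [ 0.6 -0.7  0.5]
```

View pics/last.png

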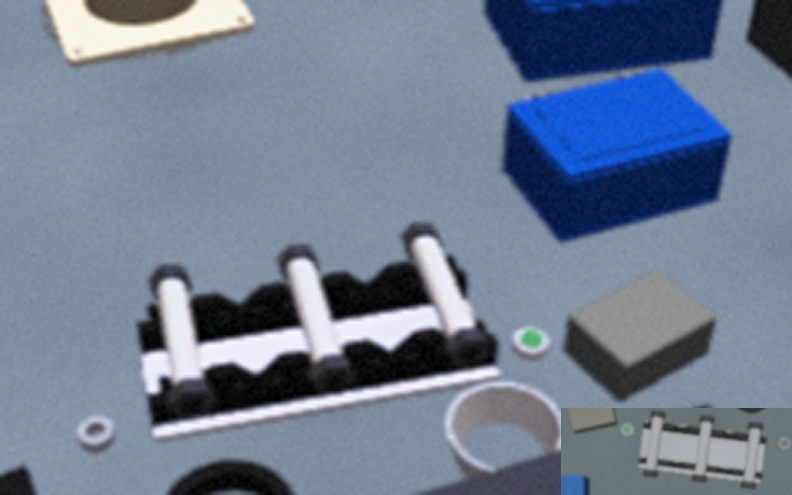

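All three tubes are cradled, at (180,335), (315,315) and (445,290), and the case is shut. Now grip and turn the knob.

```bash
python3 -m jog '[[-0.5,-1,25,0,0,0],[0,0,20,0,0,0],[0,0,8,0,0,0],[0,0,0,0,0,0]]'
python3 -m jog '[[0,0,0,0,0,0],[0,0,0,0,0,0],[0,0,0,0,0,0],[0,0,0,0,0,0],[0,0,0,0,0,0]]' -1
python3 -m jog '[[0,0,0,0,0,-8],[0,0,0,0,0,-8],[0,0,0,0,0,-8],[0,0,0,0,0,-8],[0,0,0,0,0,-8],[0,0,0,0,0,-8],[0,0,0,0,0,-8],[0,0,0,0,0,-8],[0,0,0,0,0,-8],[0,0,0,0,0,0]]'
python3 -c "
from h import *
s=robot.state();print(np.round(s['ft_torque'],3),s['joint_pos'])"
```

```text
t: 52.9
tool_pos: [518.4, -335.6, 241.4]
orientation: [-3.141, -0.0, 1.535]
contact_force: [0.0, -0.3, 0.5]
width: 42.5
grip_force: 0.0
t: 53.4
tool_pos: [518.8, -335.9, 242.8]
orientation: [3.14, 0.001, 1.535]
contact_force: [-1.9, -0.3, 6.1]
width: 12.6
grip_force: 59.2
t: 54.4
tool_pos: [517.2, -337.1, 242.8]
orientation: [-3.139, -0.001, 2.796]
contact_force: [-11.4, -7.6, 9.4]
width: 12.6
grip_force: 59.8
[-1.38   1.839 -0.006] [-0.59622803  0.62620629  1.73207703 -0.00433637  0.78317629 -1.81863126]
```

```bash
python3 -m jog '[[1,-1.4,0,0,0,0],[0,0,0,0,0,-5],[0,0,0,0,0,-5],[0,0,0,0,0,-4],[0,0,0,0,0,0]]'
python3 -c "
from h import *
s=robot.state();print(np.round(s['ft_torque'],3))"
python3 -m jog '[[0,0,0,0,0,-3],[0,0,0,0,0,-3],[0,0,0,0,0,0]]'
python3 -c "
from h import *
s=robot.state();print(np.round(s['ft_torque'],3),s['joint_pos'][5])"
```

```text
t: 54.9
tool_pos: [516.7, -337.7, 242.8]
orientation: [-3.139, 0.001, 3.038]
contact_force: [-6.2, -5.2, 6.8]
width: 12.7
grip_force: 59.5
[-0.851  0.973 -0.034]
t: 55.2
tool_pos: [516.6, -337.9, 242.8]
orientation: [-3.139, 0.0, -3.14]
contact_force: [-6.1, -7.3, 7.0]
width: 12.8
grip_force: 59.4
[-1.026  1.068 -0.   ] -2.167820781240731
```

```bash
for i in 1; do python3 -m jog '[[0.6,-0.6,0,0,0,-3],[0,0,0,0,0,-2],[0,0,0,0,0,0]]'; python3 -c "
from h import *
s=robot.state();print(np.round(s['ft_torque'],3),s['joint_pos'][5])"; done
python3 -m jog '[[0,0,0,0,0,-3],[0,0,0,0,0,-2],[0,0,0,0,0,0]]'; python3 -c "
from h import *
s=robot.state();print(np.round(s['ft_torque'],3),s['joint_pos'][5])"
python3 -m jog '[[0,0,0,0,0,-3],[0,0,0,0,0,-2],[0,0,0,0,0,0]]'; python3 -c "
from h import *
s=robot.state();print(np.round(s['ft_torque'],3),s['joint_pos'][5])"
```

```text
t: 55.5
tool_pos: [516.3, -338.2, 242.8]
orientation: [-3.14, 0.002, -3.058]
contact_force: [-5.1, -3.9, 7.2]
width: 12.9
grip_force: 76.3
[-0.648  0.648 -1.661] -2.2532551414732294
t: 55.8
tool_pos: [516.2, -338.4, 243.0]
orientation: [-3.141, 0.003, -2.976]
contact_force: [-4.0, -3.9, 7.6]
width: 12.4
grip_force: 119.2
[-0.637  0.75  -3.263] -2.3378237677872393
t: 56.1
tool_pos: [516.1, -338.6, 243.0]
orientation: [-3.142, 0.004, -2.893]
contact_force: [-5.0, -4.5, 8.0]
width: 12.8
grip_force: 171.3
[-0.652  0.859 -5.052] -2.4221125084073507
```

The hard stop is reached, with the torque rising from about 180°. Relax back to just at the stop, release and retreat.

```bash
python3 -m jog '[[0,0,0,0,0,6],[0,0,0,0,0,6],[0,0,0,0,0,0]]'
python3 -c "
from h import *
s=robot.state();print(np.round(s['ft_torque'],3),s['joint_pos'][5])"
python3 -m jog '[[0,0,0,0,0,0],[0,0,0,0,0,0],[0,0,0,0,0,0],[0,0,0,0,0,0]]' 0
python3 -m jog '[[0,0,-10,0,0,0],[0,0,-25,0,0,0],[0,0,-30,0,0,0],[0,0,-30,0,0,0],[25,0,-30,0,0,8],[25,0,0,0,0,8],[25,20,0,0,0,8],[0,30,0,0,0,8],[0,30,0,0,0,0],[0,0,0,0,0,0]]'
python3 - <<'E'
from h import *
f=robot.grab_frame("top")
I=f["img"][172:232,420:485].astype(int)
# knob top bar: cream pixels; dark pointer
H=cv2.cvtColor(f["img"],cv2.COLOR_BGR2HSV)[172:232,420:485]
m=(H[...,0]>15)&(H[...,0]<38)&(H[...,1]>60)&(H[...,2]>120)
ys,xs=np.nonzero(m);print(xs.min(),xs.max(),ys.min(),ys.max(),len(xs))
g=f["img"].max(2)[172:232,420:485]; print(g[12:52:2,18:50:2])
E
python3 m.py 628 -2 54;python3 m.py 640 105 54;python3 m.py 616 -109 54
```

```text
t: 56.4
tool_pos: [516.4, -338.2, 242.8]
orientation: [-3.14, 0.002, -3.095]
contact_force: [-3.5, -3.8, 5.1]
width: 12.5
grip_force: 62.5
[-0.65   0.659 -0.888] -2.215785951302547
t: 56.8
tool_pos: [516.5, -336.9, 241.2]
orientation: [3.141, -0.0, -3.089]
contact_force: [-0.1, -0.3, -0.6]
width: 42.9
grip_force: 0.0
t: 57.8
tool_pos: [472.8, -254.7, 367.1]
orientation: [3.141, 0.001, 2.637]
contact_force: [0.1, 0.1, 0.3]
width: 43.2
grip_force: 0.0
27 37 24 32 46
[[118 118 126 142 163 159 170 179 177 169 153 129 122 117 116  98]
 [120 138 163 175 190 182 181 194 195 194 190 178 156 121 105  77]
 [136 173 193 182 188 191 185 194 195 195 195 196 185 130  71  56]
 [176 170 186 193 192 194 193 196 194 194 195 191 157  88  56  53]
 [191 190 189 196 196 195 196 195 194 196 192 160  96  57  49  60]
 [174 192 195 195 195 195 190 180 172 182 174 104  60  54  55  60]
 [190 194 195 195 192 180 171 127 167 181 128  61  52  51  54  58]
 [190 196 196 194 181 187 179 113 162 155  72  52  54  51  56  83]
 [190 196 194 188 177 191 176 111 138  99  51  51  56  52  61 122]
 [188 194 195 187 177 184 15
[... 399 characters left out ...]
  84  52  57  82 112 118  94  92  91  92]
 [ 49  45  38  42  46  78  89  80  90 115 109  96  93  92  94 101]
 [ 56  51  38  42  45  80  92  97 102 105  95  91  91  91  92 103]
 [104  88  56  43  49  86  96  93  91  93  91  90  90  93  94 116]
 [113 111  77  44  61  87  91  89  89  90  91  94  91  91  93 132]]
top tube2_mid 0.79 [628.  -1.] yaw 172.5 len 147
top tube2_mid spot 0.57 [624.  -8.]
scene tube2_mid 0.91 [631.   2.] yaw 173.0 len 175
scene tube2_mid spot 0.7 [627.   4.]
scene tube2_mid spot 0.61 [636. 105.]
top tube0_mid 0.77 [ 613. -107.] yaw 172.6 len 147
top tube0_mid spot 0.57 [ 623. -100.]
scene tube0_mid 0.6 [ 615. -104.] yaw 172.7 len 172
scene tube0_mid spot 0.88 [607. -98.]
```

```bash
python3 -c "
from cell import robot
print(robot.hand_in())"
```

```text
the job is handed in; nothing more can be done
None
```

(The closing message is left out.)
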